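# Re-hang the warming-box flap on its sprung hinge pin

## Task

One warming box still has its steel flap hung on the front; take that flap off by drawing its sprung hinge pin (squeeze the sliding tab to the fixed post) and lifting it straight out, and hang it on the other box, which stands open with a canister inside. Lower it gently until its hinge bar is felt resting fully home on the hanger, keeping the pin drawn and letting it rest there a moment, and only then let the pin spring into its hole and leave the flap hanging by itself. Never force the flap against the hangers, and leave the canisters and the mug alone.

Things in the scene. Friction and masses are not known exactly. Their poses are not given: they have to be found in the camera images.
- flap_squeeze (a point): Where to squeeze the flap: midway between the fixed post and the sliding tab when the pin is FULLY DRAWN (31 mm across; 46 mm with the pin out), at three quarters of their height. Lies 34 mm above and 7.5 mm to +y of flap_axis. Axes as the flap: x through the sheet towards the box, y along the hinge bar, z up. Space above and 45 mm to each side is free.
- post (a point): Centre of the fixed post of the flap: upright dark steel plate 22 (x) x 5 (y) x 45 mm (z), from 5 to 50 mm above the bar's axis. Its outer face (+y) is 15.5 mm to +y of flap_squeeze.
- tab (a point): Centre of the sliding tab, a plate of the same size and height, fixed to the sprung pin. Its outer face (-y) is 30.5 mm to -y of flap_squeeze with the pin out, 15.5 mm when fully drawn, where it meets a firm stop. Push it towards the post (+y) to draw the pin.
- flap_axis (a point): Middle of the flap's round hinge bar (diameter 10 mm, 144 mm long, along y), on its axis; axes as the flap. Below hangs a 3 mm steel sheet to 99 mm under the axis, from 51 mm to -y to 70 mm to +y; 0.28 to 0.45 kg in all. At +y a fixed stub, diameter 8 mm, sticks out 13 mm from the bar's end; at -y the sprung pin, diameter 8 mm with tapered nose, sticks out 14 mm when out, nothing when drawn.
- pin (a joint): Travel of the sprung hinge pin and its tab towards +y of the flap (m): 0 = fully out (locked), 0.015 = fully drawn (stop). The spring pushes it out with 2 N when out and 5 N when drawn.
- hinge_from (a point): Middle of the hinge line of the box where the flap hangs at the start (flap_axis lies here); x to the back of the box, y along the hinge, z up. The line runs 18 mm before the box's front face, level with the box's flat top.
- hinge_to (a point): Nominal middle of the hinge line of the open box; axes the same way. Flap_axis goes here, axes matching, pin end at -y. The hanger is bolted through upright slots: its REAL height is 11 mm below to 11 mm above this point, both ends alike, and no pose shows it: lower the flap until it is felt to rest. The bar has 4 mm of play along y either way between the ears.
- slot_to (a point): Nominal middle of the hanger's +y ear (6 mm thick, 79 mm from hinge_to; same unknown height): an open-topped slot 10.6 mm wide for the stub, whose floor carries it. Its mouth flares to 23 mm, 12 mm above the line.
- cradle_to (a point): Nominal middle of the hanger's open-topped cradle (19 mm long, 66.5 mm to -y of hinge_to; same unknown height), 12.6 mm wide, flared to 25 mm at its mouth 11 mm above the line; its floor carries the end of the bar. Just outside it (76 to 84 mm) an ear 10 mm above the line has an 11 mm square hole for the pin.
- box_from: Stainless warming box on which the flap hangs at the start: 170 mm deep (x), 200 mm wide (y), fixed. Origin in the middle of its underside, hinge line 150 mm above it; front is -x and looks away from the robot. It stands on feet at its own height. Its hanger is like the other.
- box_to: The same kind of box standing open with a canister inside; same size and axes, fixed, at its own height; the nominal hinge line is 157 mm above its underside.
- flap: The whole flap with its pin; origin and axes the same as flap_axis.
- canister_in_mid (a point): Centre of the canister inside the open box: diameter 63 mm, 95 mm tall. Leave alone.
- canister_out_mid (a point): Centre of the larger canister standing beside a box: diameter 75 mm, 125 mm tall. Leave alone.
- mug_mid (a point): Centre of the steel mug standing beside the other box: rim diameter 80 mm, 85 mm tall. Leave alone.
Mind the look-alikes: they are no part of the job. Of the things that look like the flap, the middle-sized one is meant.

How it is judged:
By the outcome, as a careful person would: the job done as asked, in the order asked, and still so for the second after the job is handed in, with the robot touching nothing.
It also fails if it takes over 54 s, if anything falls off the work surface, if the arm or the gripper's body presses on something with over 40 N, if the wrist force passes 120 N, or if a joint passes its speed limit or range.

## Robot

A 6-joint arm with a two-finger parallel gripper is mounted at the origin on the work surface. World frame = base frame: x ahead of the robot, y to its left, z up, the work surface at z = 0. Lengths are in m, angles in rad, forces in N, time in s.
With the tool pointing down it reaches from about 0.225 to 0.875 m from the base axis. Payload 3.4 kg.
Tool frame: the origin (TCP) lies midway between the tips of the shut fingers; the grasp point (between the pads) lies 19 mm behind it; x points along the fingers, y is the direction in which the jaws open and shut, and the axes are right-handed (so a half turn about x gives the same grasp; the last joint's range is limited). The gripper opens to 85 mm and grips with 20 to 120 N. Pads are 22 mm wide; open, the fingers measure 114 mm over their backs; the gripper's body (76 mm by 85 mm) begins 54 mm behind the grasp point. The pads swing forward as they close: fully open they stand 13 mm farther back than shut.
Start: joints at [1.106, 0.276, 1.505, -0, 1.361, -0.121], TCP at [0.194, 0.541, 0.231] pointing down, gripper open.
Joint ranges: [-2.89, 2.89], [-0.75, 2.08], [0.22, 2.7], [-1.18, 4.32], [0.11, 2.71], [-2.7, 2.7]. Speed limits (rad/s): [2.57, 2.57, 3.14, 3.14, 3.14, 3.14].

## Interface

Orientations are given as a unit quaternion [w, x, y, z].
In Python, from bench import ctrl, viewer gives the robot as it stands. Calls block until the motion is done:
- ctrl.move_ptp(position, orientation): joint-space move of the TCP to a pose.
- ctrl.move_straight(position, frame=None, feed=0.15): straight line of the TCP; frame=None keeps the orientation; feed is the mean speed in m/s.
- ctrl.set_joints(angles): joint-space move.
- ctrl.set_gripper(opening): finger opening in m; the grip force is fixed at half the most; returns when the fingers have stopped.
- ctrl.sleep(seconds).
- ctrl.solve_ik(position, orientation): joint angles nearest the present ones, or None.
- ctrl.observe(): the state.
- viewer.read_camera(name): name is "side" or "top"; returns the picture (384x512x3 uint8, red, green, blue); there is no depth.
- viewer.calibration(name): a dict with "fx", "fy", "cx", "cy" (pixels), "D" ([k1, k2, p1, p2, k3] as OpenCV has them; the pictures are not rectified), "R" (3x3) and "t" (3): a world point X has camera coordinates R X + t. Camera axes: x right, y down, z forward; pixel columns grow to the right and rows downward; lengths in m; the calibration is good to about 2 mm. A picture is of the moment at which its call begins. calibration takes no time and is no camera call.
A pose or a line that the arm cannot do raises ctrl.IKError and nothing moves.
- ctrl.hand_in(): hands the job in, once; it reports no verdict.
The state is a dict: "t": time; "q": joint angles; "qd": joint speeds; "tau": joint torques, N m; "tool_pos": TCP position; "tcp_rot": TCP orientation; "force": force on the tool from outside, world axes, zero at the start; "torque": the same for the moment, N m; "width": finger opening in m.
Only numpy, scipy, OpenCV 4.12 (cv2) and the standard library are available. Lean on these libraries where they do the work, as an engineer would, in place of code of your own. Each camera call takes 0.05 s, during which the arm holds its last target. There are 200 camera calls.

## Working session

There is one attempt and no reset: what is moved stays moved. The work goes in short steps, each a Python script; the robot and the scene stay as the last script left them, time stands still between calls to the robot, and variables do not carry over. Pictures are saved under pics/ and viewed, about 8 in all and at most 12, crops included, and the job is handed in when it is done.

```bash
mkdir -p pics; ls
python3 - <<'E'
from bench import ctrl, viewer
import cv2,numpy as np
for n in("side","top"):
    im=viewer.read_camera(n); cv2.imwrite(f"pics/{n}0.png",im[:,:,::-1])
    c=viewer.calibration(n); R=np.array(c["R"]); print(n,c,"pos",-R.T@np.array(c["t"]))
o=ctrl.observe(); print(o)
a=cv2.imread("pics/side0.png");b=cv2.imread("pics/top0.png")
cv2.imwrite("pics/s0.png",cv2.resize(a,(800,600),interpolation=cv2.INTER_CUBIC));cv2.imwrite("pics/t0.png",cv2.resize(b,(800,600),interpolation=cv2.INTER_CUBIC))
E
```

```text
pics
side {'fx': 428.488761668303, 'fy': 428.488761668303, 'cx': 251.7618185716717, 'cy': 195.04560688828883, 'D': array([-0.15004858,  0.        ,  0.        ,  0.        ,  0.        ]), 'R': array([[ 0.8205166 , -0.57156938, -0.0078072 ],
       [-0.42739664, -0.60436539, -0.67236491],
       [ 0.37958479,  0.55502335, -0.74017867]]), 't': array([-0.4522723 ,  0.3361535 ,  0.99901894])} pos [ 0.13555541 -0.60982429  0.96193935]
top {'fx': 386.73543430243296, 'fy': 386.73543430243296, 'cx': 257.133685861633, 'cy': 188.25888495357788, 'D': array([-0.09669124,  0.        ,  0.        ,  0.        ,  0.        ]), 'R': array([[-0.0069208 , -0.99995484,  0.00651322],
       [-0.99442511,  0.0061969 , -0.10526297],
       [ 0.10521786, -0.00720541, -0.99442309]]), 't': array([0.00149713, 0.5649732 , 1.08897732])} pos [0.44725404 0.00584251 1.14236521]
{'t': 0.1, 'q': array([ 1.10600850e+00,  2.76577083e-01,  1.50599083e+00, -2.43712195e-05,
        1.36073634e+00, -1.20956895e-01]), 'qd': array([-0.00257301, -0.0023643 , -0.00334762, -0.00046222, -0.00072912,
       -0.00149518]), 'tau': array([ 2.30108606e-03, -4.17699015e+01, -2.46405977e+01, -1.59044822e-05,
        5.80913431e-03, -2.55401392e-05]), 'tool_pos': array([0.1936071 , 0.5409237 , 0.23050664]), 'tcp_rot': array([ 0.69651666,  0.12038106,  0.69684994, -0.12154466]), 'force': array([-0.69586107,  0.46353804, -0.47572176]), 'torque': array([-0.01459039, -0.03810871, -0.04629009]), 'width': 0.08538866647489965}
```

View pics/s0.png

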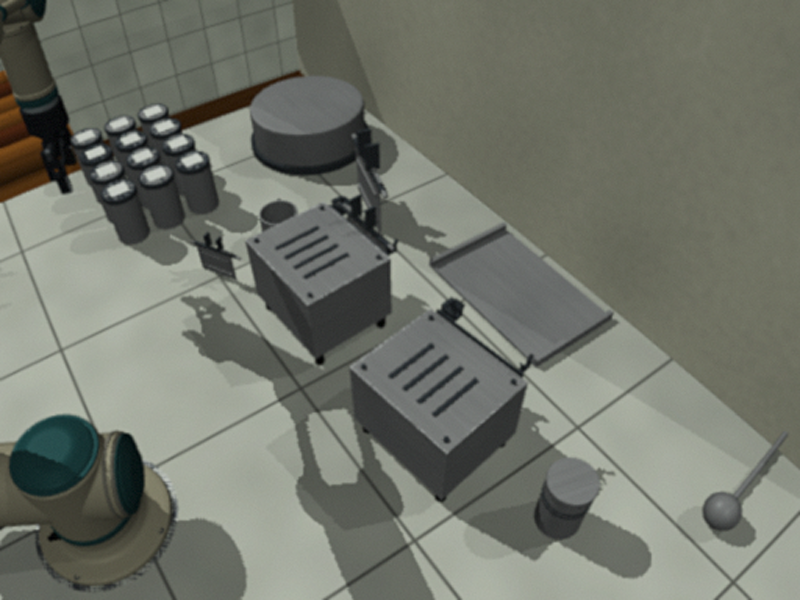

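View pics/t0.png

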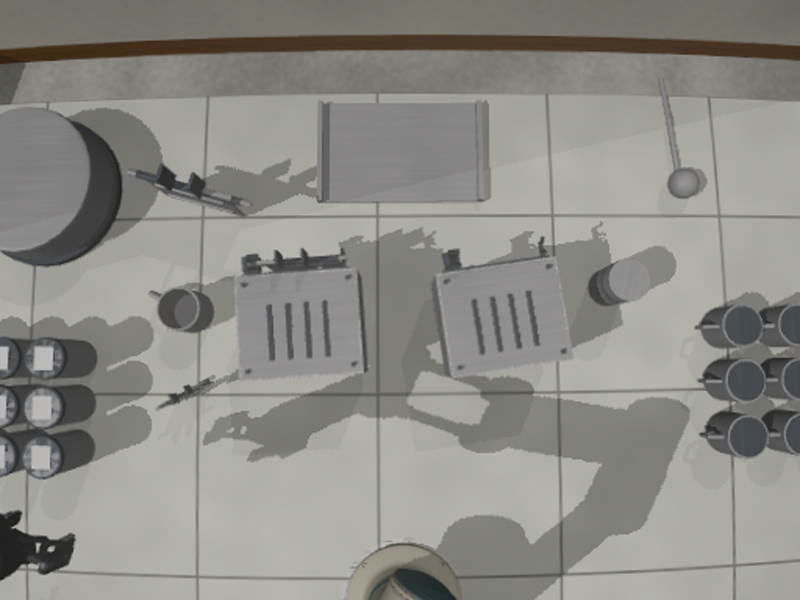

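Look-alikes for the flap (t0 pixels): a large one on the floor stand (190,187), a middle one hung on the left box (295,260), a small one (187,392). The middle one is meant, so the left box is box_from and the right box, (500,310), is the open one. Next come close crops.

Run:
```python
import cv2
a=cv2.imread("pics/top0.png")[150:250,140:380]; cv2.imwrite("pics/tc.png",cv2.resize(a,None,fx=3.33,fy=3.33,interpolation=cv2.INTER_CUBIC))
a=cv2.imread("pics/side0.png")[115:325,150:350]; cv2.imwrite("pics/sc.png",cv2.resize(cv2.convertScaleAbs(a,alpha=1.3),(571,600),interpolation=cv2.INTER_CUBIC))
```

```text
(no output)
```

View pics/tc.png

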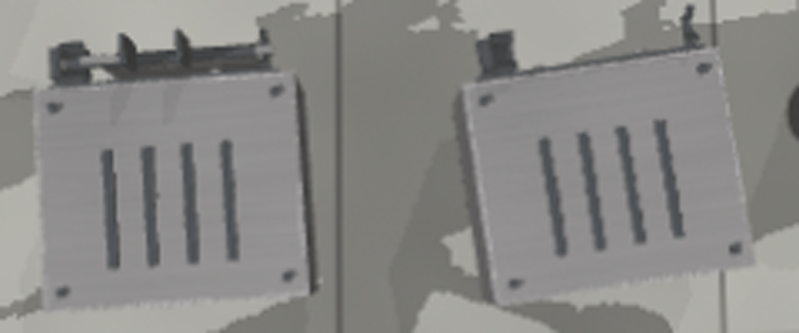

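View pics/sc.png

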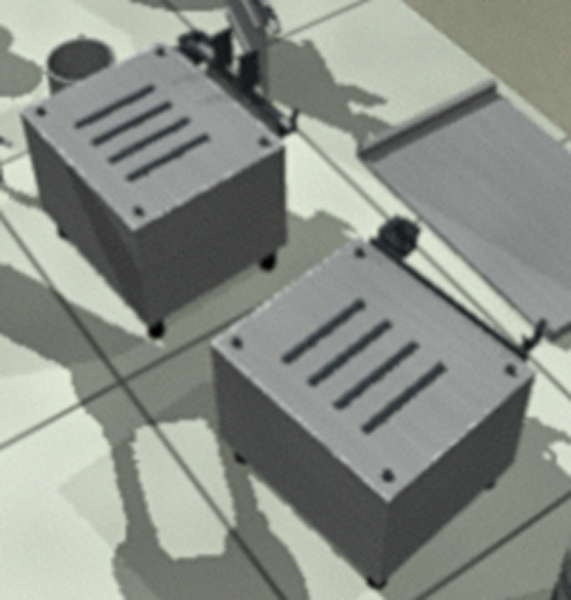

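```bash
cat > h.py <<'E'
import cv2,numpy as np
from bench import ctrl,viewer
def ray(n,uv):
    c=viewer.calibration(n);K=np.array([[c["fx"],0,c["cx"]],[0,c["fy"],c["cy"]],[0,0,1]])
    p=cv2.undistortPoints(np.array(uv,float).reshape(1,1,2),K,c["D"]).ravel()
    R=np.array(c["R"]);d=R.T@np.array([*p,1]);return -R.T@np.array(c["t"]),d/np.linalg.norm(d)
def tri(a,b):
    (o,d),(p,e)=ray("top",a),ray("side",b)
    s=np.linalg.lstsq(np.c_[d,-e],p-o,rcond=None)[0]
    A,B=o+s[0]*d,p+s[1]*e;return (A+B)/2,1e3*np.linalg.norm(A-B)
def plane(n,uv,z):
    o,d=ray(n,uv);return o+d*(z-o[2])/d[2]
def proj(n,X):
    c=viewer.calibration(n);K=np.array([[c["fx"],0,c["cx"]],[0,c["fy"],c["cy"]],[0,0,1]])
    return cv2.projectPoints(np.array(X,float).reshape(-1,1,3),cv2.Rodrigues(np.array(c["R"]))[0],np.array(c["t"]),K,c["D"])[0].reshape(-1,2)
E
python3 - <<'E'
from h import *
T=cv2.imread("pics/top0.png",0).astype(float);S=cv2.imread("pics/side0.png",0).astype(float)
def ref(im,uv,r=4):
    u,v=np.round(uv).astype(int);w=im[v-r:v+r+1,u-r:u+r+1];w=np.clip(np.median(w)-12-w,0,None)
    y,x=np.mgrid[v-r:v+r+1,u-r:u+r+1];return np.array([(x*w).sum(),(y*w).sum()])/w.sum()
tc=lambda p:(np.array(p)+.5)/3.33-.5+[140,150]
sc=lambda p:(np.array(p)+.5)/2.857-.5+[150,115]
for nm,t,s in(("from",[(55,107),(277,90),(62,292),(289,275)],[(160,50),(265,142),(41,111),(139,211)]),("to",[(486,100),(704,68),(516,284),(736,248)],[(360,252),(511,370),(237,343),(388,476)])):
    P=[]
    for a,b in zip(t,s):
        A,B=ref(T,tc(a)),ref(S,sc(b));X,g=tri(A,B);P.append(X);print(nm,A-tc(a),B-sc(b),X.round(4),round(g,1))
    P=np.array(P);c=P.mean(0);f=P[:2].sum(0)-P[2:].sum(0);l=P[[1,3]].sum(0)-P[[0,2]].sum(0) # l=+y box
    a1=np.arctan2(f[1],f[0]);a2=np.arctan2(l[0],-l[1])
    yaw=(a1*np.linalg.norm(f)+a2*np.linalg.norm(l))/(np.linalg.norm(f)+np.linalg.norm(l))
    F=np.array([np.cos(yaw),np.sin(yaw),0]);Y=np.array([np.sin(yaw),-np.cos(yaw),0])
    h=c+F*.103;print(nm,"c",c.round(4),"yaw",a1,a2,yaw,"len",np.linalg.norm(f)/2,np.linalg.norm(l)/2,"hinge",h.round(4))
    if nm=="from":
        for q in("top","side"):
            print(q,proj(q,[h+Y*.0205+[0,0,.05],h-Y*.0205+[0,0,.05],h-Y*.0745+[0,0,0.01],h+Y*.079]).round(1).tolist())
E
```

```text
from [-0.30744337  0.04053325] [0.06431145 0.63500446] [0.5681 0.2546 0.1759] 1.5
from [-0.27022654  0.08981311] [ 0.78760062 -0.79374595] [0.5811 0.0845 0.1781] 5.0
from [ 0.13670387 -0.05923087] [-0.43229713  0.448408  ] [0.4284 0.2463 0.1743] 0.8
from [-0.2109754   0.16630573] [0.3271978  0.86476936] [0.4407 0.0761 0.1725] 2.5
from c [0.5046 0.1654 0.1752] yaw 0.059430126138962806 0.07428592646955111 0.06758054697805116 len 0.14037251690390964 0.170623465600898 hinge [0.6073 0.1723 0.1752]
top [[193.5, 162.0], [176.6, 163.3], [158.5, 167.6], [219.6, 163.7]]
side [[236.4, 132.8], [227.3, 125.5], [216.8, 127.3], [250.1, 157.9]]
to [-0.25053035 -0.15112819] [ 0.7464366  -0.43433227] [ 0.573  -0.0735  0.1744] 3.6
to [-0.2022209  -0.07496617] [ 0.6660483  -0.78297661] [ 0.5963 -0.2412  0.1746] 3.2
to [-0.40397196 -0.1932258 ] [-0.11147157 -0.16187972] [ 0.4332 -0.0932  0.1731] 1.4
to [-0.34287743  0.12591533] [-0.09581334 -0.10162895] [ 0.4573 -0.2609  0.1726] 0.8
to c [ 0.515  -0.1672  0.1737] yaw 0.14036462474852934 0.1406880901549794 0.1405412692456011 len 0.14079560466975208 0.16939527811197175 hinge [ 0.6169 -0.1528  0.1737]
```

Run:
```python
from h import *
T=cv2.imread("pics/top0.png",0)
print("     ",*range(170,204))
for r in range(156,174): print(r,*T[r,170:204])
h=np.array([.6073,.1723,.1752]);y=.0676;F=np.array([np.cos(y),np.sin(y),0]);Y=np.array([np.sin(y),-np.cos(y),0])
for n,v in(("tab",-.0205),("post",.0205)):
  print(n,[proj("top",h+Y*v+F*s+[0,0,z])[0].round(1).tolist() for s in(-.011,.011) for z in(.05,.005)])
for z in(.175,): 
  for q in((.6169,-.1528),(.6073,.1723)): print(ctrl.solve_ik([*q,.3],[0.7071,0,0.7071,0]))
```

```text
170 171 172 173 174 175 176 177 178 179 180 181 182 183 184 185 186 187 188 189 190 191 192 193 194 195 196 197 198 199 200 201 202 203
156 177 177 177 178 178 178 178 178 179 179 179 179 180 179 179 179 179 179 179 179 179 179 178 178 178 178 178 177 177 177 176 176 176 176
157 176 177 177 177 178 178 178 178 179 179 179 179 179 179 179 179 179 179 180 179 179 179 178 175 178 178 177 177 177 177 177 176 176 176
158 176 177 177 177 178 178 178 178 179 179 179 179 180 179 180 180 179 179 179 179 179 179 171 146 172 178 178 178 177 177 177 176 176 176
159 176 177 177 177 178 175 173 174 179 179 179 180 180 179 180 180 180 180 180 180 179 175 133 88 110 173 177 177 177 177 177 176 176 176
160 177 177 176 178 178 142 90 114 173 179 179 179 180 180 180 180 180 180 180 179 179 174 129 81 73 127 172 178 178 178 177 177 177 176
161 176 177 177 178 178 136 87 58 83 173 179 179 179 179 179 180 180 180 180 179 179 174 128 82 60 70 128 174 178 177 177 177 176 177
162 176 176 177 177 178 135 87 59 57 85 174 179 179 180 179 180 180 180 180 180 180 174 126 82 63 56 88 156 177 178 177 177 176 177
16
[... 899 characters left out ...]
67 69 73 72 72 72 74 84
171 174 139 97 81 73 73 73 72 71 64 64 68 73 72 73 73 73 73 72 73 72 72 72 72 73 73 72 73 74 74 75 75 81 109
172 173 174 156 119 80 75 72 73 73 73 72 73 73 73 74 74 74 74 75 76 75 75 75 76 77 80 81 88 94 91 95 98 99 103
173 168 169 149 149 103 87 75 75 75 77 78 84 83 84 90 88 90 91 98 97 97 99 97 97 99 107 110 126 137 133 134 139 143 147
tab [[176.8, 167.8], [180.4, 170.6], [176.4, 158.8], [180.0, 162.0]]
post [[193.8, 166.6], [196.6, 169.4], [193.3, 157.6], [196.1, 160.8]]
[-3.52219775e-01  3.42360311e-01  1.24045165e+00 -4.44089210e-16
  1.55878069e+00 -1.92301610e+00]
[ 1.66290158e-01  3.35502597e-01  1.25072592e+00 -4.44089210e-16
  1.55536413e+00 -1.40450617e+00]
```

```bash
cat >> h.py <<'E'
def quat(yaw):
    from scipy.spatial.transform import Rotation as R
    q=(R.from_euler("z",yaw)*R.from_euler("y",np.pi/2)).as_quat();return q[[3,0,1,2]]
def axes(yaw): return np.array([np.cos(yaw),np.sin(yaw),0]),np.array([np.sin(yaw),-np.cos(yaw),0])
YF,YT=.0676,.1405
HF=np.array([.6073-.001,.1723+.0015,.1752]) # flap axis, corrected
HT=np.array([.6169-.001,-.1528+.0007,.1737])
def tcp(h,yaw,dz=.013): return h+axes(yaw)[1]*.0075+[0,0,dz]
def st(m=""):
    o=ctrl.observe();print(m,"t%.2f"%o["t"],o["tool_pos"].round(4),"F",o["force"].round(2),"M",o["torque"].round(3),"w%.4f"%o["width"]);return o
E
python3 - <<'E'
from h import *
p=tcp(HF,YF)
ctrl.move_straight([.194,.541,.36],feed=.2)
ctrl.move_ptp(p+[0,0,.12],quat(YF));st("hover")
ctrl.move_straight(p,feed=.1);st("down")
a=viewer.read_camera("top")[145:205,140:240,::-1];b=viewer.read_camera("side")[85:165,185:285,::-1]
r=lambda i:cv2.resize(i,None,fx=4,fy=4,interpolation=cv2.INTER_CUBIC)
A=r(a);A=cv2.copyMakeBorder(A,0,80,0,0,cv2.BORDER_CONSTANT)
cv2.imwrite("pics/g1.png",np.hstack([A,r(b)]))
E
```

```text
hover t2.91 [0.6064 0.1673 0.3083] F [-0.14  0.04 -0.76] M [ 0.004 -0.014  0.048] w0.0856
down t4.26 [0.6073 0.1664 0.189 ] F [0.09 0.76 0.05] M [-0.005 -0.031  0.026] w0.0854
```

View pics/g1.png

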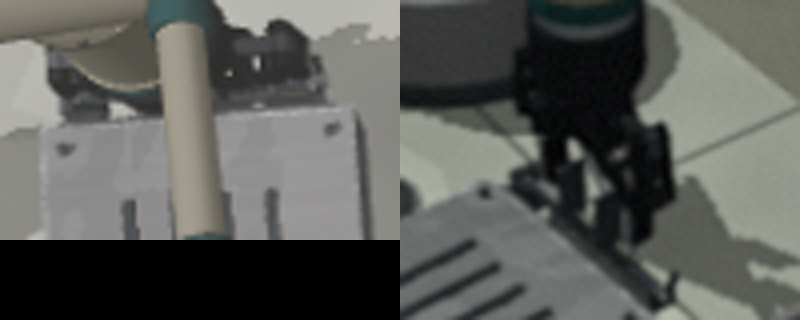

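The g1 side crop shows the tab (573,183) and the post (605,215) standing between the two fingers (550,155) and (645,190), with no contact yet. Next I squeeze.

Run:
```python
from h import *
for w in(.06,.048,.040,.034,.026): ctrl.set_gripper(w);st(w)
ctrl.sleep(.3);st("held")
```

```text
0.06 t4.73 [0.6069 0.1665 0.1884] F [-0.31  0.67  0.09] M [ 0.125  0.009 -0.013] w0.0599
0.048 t5.01 [0.607  0.1671 0.1886] F [-0.26  4.16  2.01] M [ 0.526  0.076 -0.015] w0.0481
0.04 t5.26 [0.607  0.1668 0.1885] F [-0.39  4.26  3.51] M [0.669 0.088 0.021] w0.0396
0.034 t5.49 [0.607  0.1661 0.1885] F [-0.24  2.71  3.71] M [0.516 0.063 0.038] w0.0340
0.026 t5.72 [0.6072 0.1652 0.1895] F [-2.05 -1.21  8.25] M [0.75  0.192 0.102] w0.0294
held t6.02 [0.6072 0.1652 0.1895] F [-1.89 -0.56  7.53] M [0.708 0.252 0.061] w0.0292
```

Run:
```python
from h import *
p=np.array(ctrl.observe()["tool_pos"])
for d in(.002,.006,.015,.03,.06): ctrl.move_straight(p+[0,0,d],feed=.04);st(d)
ctrl.move_straight(p+[0,0,.16],feed=.12);ctrl.sleep(.4);st("up")
for n in("top","side"): cv2.imwrite(f"pics/l_{n}.png",viewer.read_camera(n)[:,:,::-1])
a=cv2.imread("pics/l_side.png")[20:180,180:380];cv2.imwrite("pics/l.png",cv2.resize(a,None,fx=3.7,fy=3.7,interpolation=cv2.INTER_CUBIC))
```

```text
0.002 t6.27 [0.6066 0.1638 0.1903] F [ 0.55 -1.39 -0.33] M [-0.026 -0.013 -0.053] w0.0291
0.006 t6.52 [0.607  0.1651 0.195 ] F [ 0.28 -0.02 -3.18] M [ 0.005 -0.008 -0.012] w0.0290
0.015 t6.89 [0.6074 0.1653 0.205 ] F [ 0.62  0.5  -4.19] M [0.018 0.049 0.005] w0.0286
0.03 t7.42 [0.6073 0.1653 0.2198] F [-0.08  0.35 -3.7 ] M [-0.011  0.082  0.055] w0.0288
0.06 t8.32 [0.6069 0.1652 0.2492] F [-0.62 -0.5  -3.76] M [-0.016  0.015 -0.012] w0.0291
up t9.70 [0.6071 0.1653 0.3492] F [-0.57  0.09 -3.26] M [0.004 0.001 0.054] w0.0290
```

View pics/l.png

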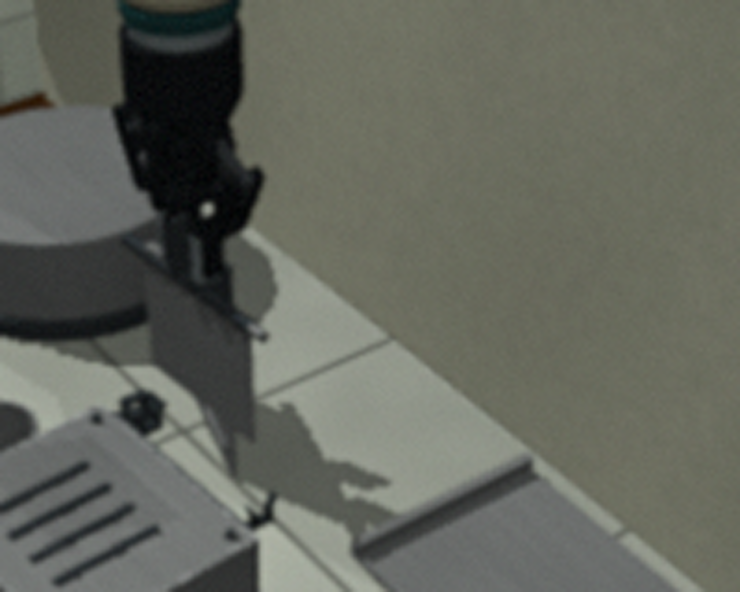

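Run:
```python
from h import *
F,Y=axes(YF);a=np.array([.6071,.1653,.3492])-Y*.0075-[0,0,.0143]
P=proj("side",[a-Y*.072,a+Y*.085,a+Y*.070-[0,0,.099]]);print(((P-[180,20]+.5)*3.7).round(0))
print(proj("top",[a-Y*.072,a+Y*.085]).round(1))
T=cv2.imread("pics/l_top.png")[120:185,135:260];cv2.imwrite("pics/lt.png",cv2.resize(T,None,fx=5,fy=5,interpolation=cv2.INTER_CUBIC))
```

```text
[[126. 236.]
 [263. 338.]
 [251. 442.]]
[[142.3 156.8]
 [215.5 151.2]]
```

View pics/lt.png

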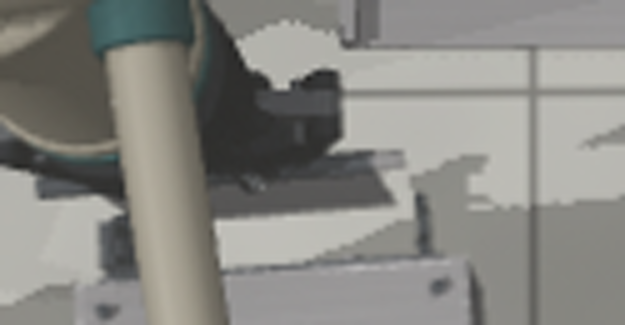

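The bar ends, at (142.3,157.3) and (215.7,151.5), match the prediction within 0.4 px, so the flap is level and carried as expected. Now I move it over the open box and feel downward.

```bash
cat >> h.py <<'E'
def force(k=6):
    f=[];
    for _ in range(k): ctrl.sleep(.012);o=ctrl.observe();f.append(np.r_[o["force"],o["torque"]])
    return np.mean(f,0)
E
python3 - <<'E'
from h import *
p=tcp(HT,YT,0);OFF=.0143
ctrl.move_ptp([p[0],p[1],.349],quat(YT));st()
ctrl.move_straight([p[0],p[1],.213+OFF],feed=.1);ctrl.sleep(.3);st("low")
f0=force(12);print("f0",f0.round(2))
for i in range(1,30):
    z=.213-.001*i
    ctrl.move_straight([p[0],p[1],z+OFF],feed=.03)
    f=force();d=f-f0
    if np.abs(d[:3]).max()>.9: print("z%.4f"%z,d[:3].round(2),d[3:].round(3))
    if d[2]>1.6 or np.hypot(*d[:2])>2.5: break
st("stop")
for n in("top","side"): cv2.imwrite(f"pics/d_{n}.png",viewer.read_camera(n)[:,:,::-1])
E
```

```text
t11.03 [ 0.6172 -0.1582  0.3491] F [-0.04  0.44 -3.04] M [ 0.005 -0.028 -0.003] w0.0285
low t12.70 [ 0.617  -0.1596  0.2276] F [-0.25  1.41 -4.45] M [-0.029  0.022 -0.002] w0.0290
f0 [-0.05  0.05 -3.43 -0.01  0.01 -0.  ]
stop t21.50 [ 0.6169 -0.1595  0.1982] F [ 0.16  0.45 -3.69] M [-0.004 -0.022  0.006] w0.0289
```

Run:
```python
import cv2,numpy as np
a=cv2.imread("pics/d_side.png")[160:260,240:360];b=cv2.imread("pics/d_top.png")[135:185,260:360]
r=lambda i,f:cv2.resize(cv2.convertScaleAbs(i,alpha=1.4),None,fx=f,fy=f,interpolation=cv2.INTER_CUBIC)
A=r(a,3.3);B=r(b,4);B=cv2.copyMakeBorder(B,0,A.shape[0]-B.shape[0],0,0,cv2.BORDER_CONSTANT)
cv2.imwrite("pics/d.png",np.hstack([A,B]))
```

```text
(no output)
```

View pics/d.png

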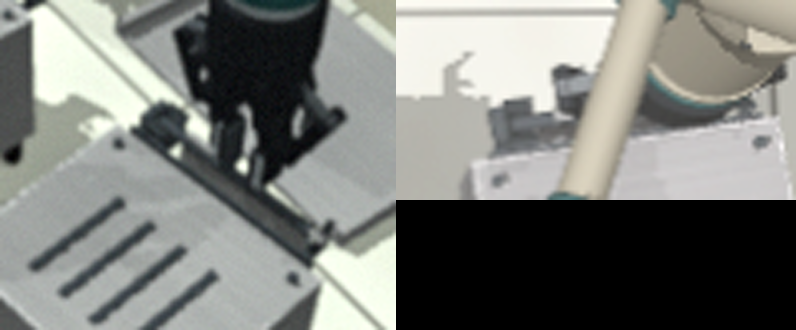

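The crop shows the bar end above the cradle (517,122) and the stub at the slot ear (318,235), both in line. I keep lowering.

Run:
```python
from h import *
p=tcp(HT,YT,0);OFF=.0143
f0=np.array([-.05,.05,-3.6,0,0,0])
z=.184
for i in range(40):
    z-=.001 if i==0 or d[2]<1 else .0005
    ctrl.move_straight([p[0],p[1],z+OFF],feed=.03)
    f=force();d=f-f0
    if np.abs(d[:3]).max()>.9: print("z%.4f"%z,d[:3].round(2),d[3:].round(3))
    if d[2]>3.4 or np.hypot(*d[:2])>3 or z<.155: break
ctrl.sleep(.3);f=force(12);print("rest",z,(f-f0).round(3));st("stop")
for n in("top","side"): cv2.imwrite(f"pics/e_{n}.png",viewer.read_camera(n)[:,:,::-1])
```

```text
z0.1800 [ 0.01 -0.21  3.64] [0.193 0.127 0.048]
rest 0.18 [-0.706 -0.852  5.423  0.257  0.175  0.057]
stop t23.20 [ 0.6171 -0.1596  0.1947] F [-0.71 -0.52  1.99] M [0.252 0.154 0.036] w0.0287
```

Run:
```python
from h import *
F,Y=axes(YT);a=np.array([.6171,-.1596,.1947])-Y*.0075-[0,0,.0143]
r=lambda i:cv2.resize(cv2.convertScaleAbs(i,alpha=1.5),(400,300),interpolation=cv2.INTER_CUBIC)
def crop(n,x,y):
    i=cv2.imread(f"pics/e_{n}.png")[y:y+45,x:x+60];return r(i)
q=[]
for y in(-.067,.079):
  for n in("top","side"):
    c=proj(n,a+Y*y)[0].round().astype(int)-[30,22];q.append(crop(n,*c))
    P=proj(n,[a+Y*v for v in(-.076,-.072,-.057,.072,.076,.085)]);print(n,y,((P-c+.5)*6.667).round(0).tolist())
cv2.imwrite("pics/e.png",np.vstack([np.hstack(q[:2]),np.hstack(q[2:])]))
```

```text
top -0.067 [[177.0, 156.0], [187.0, 154.0], [227.0, 148.0], [560.0, 100.0], [570.0, 99.0], [593.0, 96.0]]
side -0.067 [[184.0, 137.0], [192.0, 143.0], [222.0, 165.0], [493.0, 369.0], [502.0, 376.0], [522.0, 391.0]]
top 0.079 [[-196.0, 209.0], [-186.0, 207.0], [-147.0, 202.0], [186.0, 154.0], [196.0, 152.0], [219.0, 149.0]]
side 0.079 [[-122.0, -96.0], [-114.0, -90.0], [-85.0, -68.0], [186.0, 136.0], [195.0, 142.0], [215.0, 157.0]]
```

View pics/e.png

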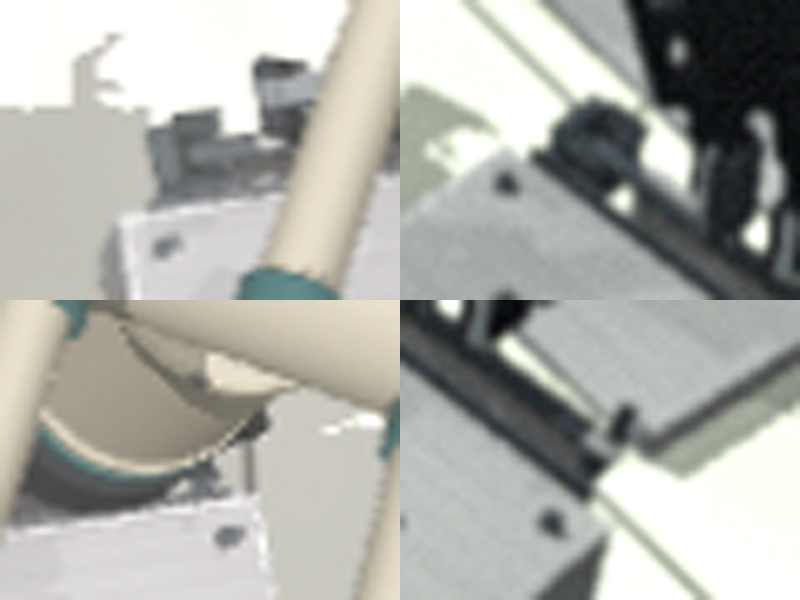

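Run:
```python
from h import *
p=tcp(HT,YT,0);OFF=.0143
f0=np.array([-.05,.05,-3.6,0,0,0])
for z in(.1797,.1794,.1791,.1788):
    ctrl.move_straight([p[0],p[1],z+OFF],feed=.03);ctrl.sleep(.15)
    f=force(10);d=f-f0
    print("z%.4f"%z,d.round(3),"y_eff",((d[3]+.11*-d[1])/d[2]).round(4),ctrl.observe()["tool_pos"].round(4))
    if d[2]>8: break
```

```text
z0.1797 [-0.788 -1.182  8.921  0.415  0.263  0.085] y_eff 0.0611 [ 0.6172 -0.1597  0.1945]
```

The cradle end carries nearly all the load, so the stub end is slightly high. I ease off and tilt the tool in small steps, pivoting at the cradle, until the moment balances.

```bash
cat >> h.py <<'E'
def quat2(yaw,th):
    from scipy.spatial.transform import Rotation as R
    F,_=axes(yaw)
    q=(R.from_rotvec(F*th)*R.from_euler("z",yaw)*R.from_euler("y",np.pi/2)).as_quat();return q[[3,0,1,2]]
f0=np.array([-.05,.05,-3.6,0,0,0])
def go(z,th,k=10):
    p=tcp(HT,YT,0);ctrl.move_straight([p[0],p[1],z+.0143],quat2(YT,th),feed=.03);ctrl.sleep(.1)
    d=force(k)-f0;print("z%.4f th%.2fdeg"%(z,np.degrees(th)),d.round(2)[:3],d[3:].round(3),"t%.1f"%ctrl.observe()["t"],flush=True);return d
E
python3 - <<'E'
from h import *
from scipy.spatial.transform import Rotation as R
q=ctrl.observe()["tcp_rot"];M=R.from_quat(q[[1,2,3,0]]).as_matrix();print("tilt of tool y:",np.degrees(np.arcsin(M[2,1])),"tool x",M[:,0].round(4))
d=go(.1800,0)
th=0;z=.1800
for i in range(8):
    th+=np.radians(.15);z-=.074*np.radians(.15)
    d=go(z,th)
    if d[2]>7.5 or abs(d[3])<.06: break
E
```

```text
tilt of tool y: -0.02575761058824008 tool x [ 8.e-04 -3.e-04 -1.e+00]
z0.1800 th0.00deg [-0.49 -1.5   8.37] [0.341 0.192 0.061] t24.2
z0.1798 th0.15deg [-0.48 -1.48  8.79] [0.325 0.183 0.056] t24.6
```

Run:
```python
from h import *
th=np.radians(.15)
for z in(.1804,.1808,.1812): 
    d=go(z,th); o=ctrl.observe();print(o["tool_pos"].round(5))
    if d[2]<3.0: break
```

```text
z0.1804 th0.15deg [ 0.34 -1.97  5.85] [0.084 0.018 0.   ] t25.1
[ 0.61702 -0.15964  0.19448]
z0.1808 th0.15deg [ 0.96 -1.2   2.42] [-0.078 -0.133 -0.039] t25.5
[ 0.61681 -0.1594   0.19466]
```

Run:
```python
from h import *
def watch(n=3):
    for _ in range(n):
        ctrl.sleep(.2);d=force(8)-f0;o=ctrl.observe();print("  ",d[:3].round(2),d[3:].round(3),o["tool_pos"].round(5),"w%.4f"%o["width"])
watch(2)
go(.1813,np.radians(.15));watch(1)
go(.1807,np.radians(.15));watch(2)
```

```text
[ 0.75 -0.73  1.4 ] [ 0.003 -0.078 -0.033] [ 0.61667 -0.1592   0.19471] w0.0287
   [ 0.81 -0.    0.43] [ 0.014 -0.051 -0.017] [ 0.61664 -0.15922  0.19474] w0.0283
z0.1813 th0.15deg [0.08 0.04 0.04] [-0.023  0.004 -0.016] t26.5
   [-0.15 -0.11 -0.08] [-0.     0.002  0.01 ] [ 0.61694 -0.15951  0.1956 ] w0.0283
z0.1807 th0.15deg [ 0.16  0.13 -0.04] [ 0.024 -0.002  0.003] t27.2
   [ 0.18 -0.27  0.05] [-0.013  0.013 -0.   ] [ 0.61696 -0.15951  0.195  ] w0.0289
   [-0.13 -0.09 -0.2 ] [-0.006 -0.002  0.001] [ 0.61694 -0.15952  0.195  ] w0.0289
```

Run:
```python
from h import *
th=np.radians(.15)
for i in range(1,8):
    d=go(.1807-.0002*i,th);
    if d[2]>1: ctrl.sleep(.3);d=force(10)-f0;print("   settled",d.round(3),ctrl.observe()["tool_pos"].round(5))
    if d[2]>3.8 or abs(d[3])>.2: break
```

```text
z0.1805 th0.15deg [ 0.21 -0.25  0.23] [ 0.02   0.009 -0.024] t28.1
z0.1803 th0.15deg [ 0.19 -0.39  1.38] [ 0.084  0.036 -0.   ] t28.6
   settled [-0.14  -0.183  1.78   0.117  0.063  0.015] [ 0.617   -0.15956  0.19472]
z0.1801 th0.15deg [-0.27 -0.49  3.91] [0.185 0.086 0.045] t29.4
   settled [-0.397 -0.415  4.438  0.208  0.111  0.025] [ 0.61704 -0.15958  0.19458]
```

Run:
```python
from h import *
th=np.radians(.45)
go(.1807,th)
for z in(.1804,.1802,.1800,.1798,.1796,.1794):
    d=go(z,th);
    if d[2]>1: ctrl.sleep(.25);d=force(10)-f0;print("   settled",d.round(3),ctrl.observe()["tool_pos"].round(5))
    if d[2]>3.8 or abs(d[3])>.2: break
```

```text
z0.1807 th0.45deg [ 0.07  0.04 -0.12] [-0.008  0.011 -0.002] t30.2
z0.1804 th0.45deg [ 0.03 -0.06 -0.06] [-0.008 -0.001  0.002] t30.6
z0.1802 th0.45deg [0.33 0.13 0.06] [-0.008  0.006 -0.004] t31.1
z0.1800 th0.45deg [-0.5  -0.26  0.99] [0.047 0.04  0.002] t31.5
z0.1798 th0.45deg [-0.09 -0.26  2.32] [0.131 0.119 0.037] t31.9
   settled [-0.425 -0.182  2.999  0.167  0.098  0.023] [ 0.61702 -0.15954  0.19426]
z0.1796 th0.45deg [-0.76 -0.76  5.01] [0.243 0.172 0.061] t32.7
   settled [-0.318 -0.76   5.718  0.263  0.194  0.046] [ 0.61705 -0.15956  0.1941 ]
```

The moments don't settle whether the bar is home or caught on an edge. I check the hanger's real height from the first pictures by projecting the cradle's and slot's top corners for different heights, with no further contact meanwhile.

Run:
```python
from h import *
F,Y=axes(YT)
for z in(.165,.173,.180):
    h=np.array([HT[0],HT[1],z])
    for n in("side","top"):
        C=proj(n,[h+Y*y+F*x+[0,0,.0105] for y in(-.084,-.057) for x in(-.0125,.0125)])
        S=proj(n,[h+Y*y+F*x+[0,0,.012] for y in(.076,.082) for x in(-.0115,.0115)])
        print(z,n,"cradle",C.round(1).tolist(),"slot",S.round(1).tolist())
S=cv2.imread("pics/side0.png",0);T=cv2.imread("pics/top0.png",0)
print("side cradle",range(278,302));
for r in range(184,212):print(r,*S[r,278:302])
print("side slot 328..346")
for r in range(222,246):print(r,*S[r,326:346])
print("top cradle 280..300")
for r in range(156,178):print(r,*T[r,280:298])
print("top slot 340..352")
for r in range(148,168):print(r,*T[r,338:354])
```

```text
0.165 side cradle [[281.1, 198.3], [288.2, 193.1], [289.0, 204.3], [296.1, 199.0]] slot [[331.2, 235.5], [337.6, 230.0], [333.3, 237.0], [339.6, 231.5]]
0.165 top cradle [[284.5, 171.5], [283.0, 161.8], [295.0, 170.0], [293.5, 160.3]] slot [[346.4, 162.0], [344.8, 153.2], [348.7, 161.7], [347.1, 152.9]]
0.173 side cradle [[281.3, 196.1], [288.3, 191.0], [289.2, 202.1], [296.3, 196.9]] slot [[331.7, 233.4], [338.1, 227.9], [333.7, 234.9], [340.1, 229.4]]
0.173 top cradle [[284.8, 171.0], [283.2, 161.3], [295.4, 169.5], [293.8, 159.8]] slot [[347.1, 161.5], [345.6, 152.6], [349.5, 161.1], [347.9, 152.3]]
0.18 side cradle [[281.4, 194.2], [288.5, 189.0], [289.4, 200.2], [296.5, 194.9]] slot [[332.1, 231.5], [338.6, 226.0], [334.2, 233.0], [340.6, 227.5]]
0.18 top cradle [[285.0, 170.6], [283.4, 160.8], [295.7, 169.0], [294.1, 159.3]] slot [[347.8, 161.0], [346.2, 152.1], [350.1, 160.7], [348.5, 151.7]]
side cradle range(278, 302)
184 118 125 146 162 165 166 168 168 167 160 139 117 99 101 108 116 115 112 106 106 107 105 107 107
185 137 119 124 145 160 166 165 167 167 167 161 150 126 104 
[... 6481 characters left out ...]
33 134 130 129 165 130 82 82 106 128 129 129 129 129 108
158 129 163 171 140 129 129 116 81 81 85 125 129 129 129 129 109
159 129 129 129 129 129 129 129 82 78 75 93 125 129 129 129 111
160 129 129 129 129 129 129 129 82 66 67 66 93 127 129 129 112
161 129 129 129 129 129 129 129 91 71 70 75 79 116 129 129 113
162 129 129 129 129 129 129 129 102 81 78 91 104 126 128 129 115
163 129 128 128 127 127 126 126 100 80 81 76 102 96 107 130 120
164 125 126 118 107 104 99 88 87 84 89 90 86 101 121 146 142
165 92 89 93 94 90 109 104 123 110 138 149 149 158 159 159 150
166 115 113 127 146 149 155 156 156 144 149 137 135 141 142 142 142
167 148 144 137 135 135 135 134 134 135 142 142 142 142 143 142 141
```

The prong tips seen at (339.3,226.5) and (333.3,232) put the hinge line at about z = 0.180. That agrees with the contact at 0.180, so the cradle end is home. Next I level the stub end with a bit more tilt.

Run:
```python
from h import *
th=np.radians(.9)
go(.1803,th)
for z in(.1800,.1797,.1795,.1793):
    d=go(z,th);
    if d[2]>2: ctrl.sleep(.25);d=force(10)-f0;o=ctrl.observe();print("   settled",d.round(3),o["tool_pos"].round(5),"w%.4f"%o["width"])
    if d[2]>3.4: break
```

```text
z0.1803 th0.90deg [0.19 0.31 2.6 ] [-0.073 -0.013  0.022] t33.5
z0.1800 th0.90deg [0.05 0.92 2.63] [-0.029 -0.021  0.022] t33.9
   settled [-0.172  1.09   2.678  0.031 -0.032  0.009] [ 0.61693 -0.15943  0.19428] w0.0290
z0.1797 th0.90deg [-0.38  1.8   3.97] [ 0.013  0.012 -0.028] t34.7
   settled [-0.135  1.804  4.911  0.015  0.042 -0.011] [ 0.61698 -0.15945  0.19412] w0.0287
```

Both ends now carry load: the moment is about 0 and the vertical force is 4.9 N against a weight of 3.6 N. I rest there a moment, then release in steps.

Run:
```python
from h import *
ctrl.sleep(1.0);st("rest")
for w in(.036,.044,.052): ctrl.set_gripper(w);st(w)
ctrl.sleep(.3);ctrl.set_gripper(.085);ctrl.sleep(.3);st("open")
for n in("top","side"): cv2.imwrite(f"pics/r_{n}.png",viewer.read_camera(n)[:,:,::-1])
p=ctrl.observe()["tool_pos"]
ctrl.move_straight([p[0],p[1],p[2]+.10],feed=.1);st("up")
ctrl.move_ptp([.45,-.02,.36],quat(0));st("away")
for n in("top","side"): cv2.imwrite(f"pics/f_{n}.png",viewer.read_camera(n)[:,:,::-1])
F,Y=axes(YT)
a=cv2.imread("pics/f_side.png")[165:255,260:360];b=cv2.imread("pics/f_top.png")[140:185,270:360]
r=lambda i,f:cv2.resize(cv2.convertScaleAbs(i,alpha=1.4),None,fx=f,fy=f,interpolation=cv2.INTER_CUBIC)
A=r(a,4);B=r(b,4.4);B=cv2.copyMakeBorder(B,0,A.shape[0]-B.shape[0],0,0,cv2.BORDER_CONSTANT)
cv2.imwrite("pics/f.png",np.hstack([A,B]))
```

```text
rest t36.02 [ 0.617  -0.1595  0.1941] F [-0.55  2.58  2.15] M [ 0.064  0.067 -0.026] w0.0288
0.036 t36.26 [ 0.6169 -0.1599  0.1935] F [-0.04  0.82  0.12] M [-0.062 -0.081  0.001] w0.0361
0.044 t36.51 [ 0.6165 -0.159   0.1934] F [-0.17  2.5  -0.9 ] M [0.382 0.063 0.035] w0.0440
0.052 t36.76 [ 0.6169 -0.1595  0.1939] F [ 0.61  2.23 -2.17] M [ 0.253  0.013 -0.029] w0.0522
open t37.79 [ 0.617  -0.1595  0.194 ] F [0.77 0.49 0.61] M [-0.005  0.015  0.005] w0.0852
up t39.04 [ 0.6166 -0.1594  0.2931] F [ 0.54 -0.28  0.04] M [-0.028 -0.008 -0.045] w0.0852
away t39.95 [ 0.4509 -0.0206  0.3596] F [-0.16  1.15  0.55] M [-0.015 -0.004 -0.078] w0.0849
```

View pics/f.png

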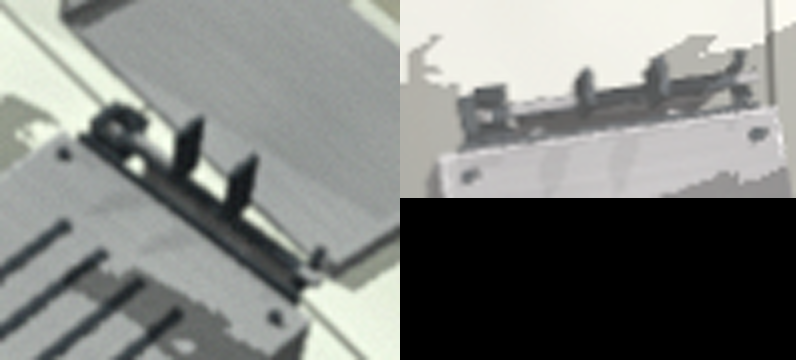

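The tab (585,87) and post (656,77) are 16.2 px apart, the same as when locked at the start, so the pin is fully out. The bar sits level in both hangers.

```bash
python3 -c "
from bench import ctrl
print(ctrl.hand_in(),ctrl.observe()['t'])"
```

```text
the job is handed in; nothing more can be done
the job is handed in; nothing more can be done
```

The middle-sized flap now hangs by itself on the open box with its pin sprung out, and the job is handed in. The last clock reading, with the arm clear, was about 40 s of the 54 s allowed.

- **Taking it off:** I squeezed the tab to the post and lifted the flap straight out. It hung level, and the wrist felt about 3.6 N of weight.
- **Hanging it:** I lowered it on the open box and felt contact at a hinge height of about z = 0.180 m. The hanger's prong tips in the first pictures gave the same height. The cradle end touched first, so I tilted the tool 0.9° until both ends carried load. I let it rest about 1 s with the pin still drawn, then opened the gripper in steps.
- **Last checks:** The final picture shows the bar seated at both ends. The tab and post are as far apart as when locked at the start (16.2 px), so the pin is fully out. That it is in its hole I infer from this, as the hole itself cannot be seen. I did not check the canisters and mug separately at the end.
- **What disagreed:**
    - While I was finding the level, the cradle end was pressed with up to about 9 N in total, roughly 5 N beyond the flap's weight. I eased off and lowered again more finely.
    - A sideways force of about 2 N remained just before release. Its share of the moment suggests more load on the slot end than the cradle end.
    - The jaws read 29 mm closed instead of the stated 31 mm.

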